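# Back off the straightedge clamp on the slab cutting board

### The arm

A 6-joint arm with a two-finger parallel gripper is mounted at the origin on a cart in front of the work surface, level with it; the furniture and walls round the work are solid. World frame = base frame: x ahead of the robot, y to its left, z up, the work surface at z = 0. Lengths are in m, angles in rad, forces in N, time in s.
With the tool pointing down it reaches from about 0.425 to 1.125 m from the base axis. Payload 14.9 kg.
Tool frame: the origin (TCP) lies midway between the tips of the shut fingers; the grasp point (between the pads) lies 19 mm behind it; z points along the fingers, y is the line along which they close (so a half turn about z gives the same grasp; the last joint's range is limited). The gripper opens to 91 mm and grips with 3 to 60 N. Pads are 32 mm wide; open, the fingers measure 118 mm over their backs; the gripper's body (76 mm by 178 mm) begins 60 mm behind the grasp point.
Start: joints at [-1.301, 0.379, 1.734, -0, 1.028, -0.033], TCP at [0.209, -0.668, 0.214] pointing down, gripper open.
Joint ranges: [-2.77, 2.77], [-0.74, 2.19], [0, 2.66], [-1.06, 4.2], [0.31, 2.87], [-3.08, 3.08]. Speed limits (rad/s): [1.89, 1.89, 2.39, 3.14, 3.14, 3.14].

### API

Orientations are given as a unit quaternion [w, x, y, z].
In Python, from rig import state, grab_frame, camera_params, hand_in gives the robot as it stands.
- The arm moves only by the shell command python3 -m creep 'ROWS' [OPENING] [FORCE]. ROWS is JSON, a list of rows, each a list of 4 numbers: the shift along the tool's x, y, z in m, then the turn about the tool's z in degrees. A call has 1 to 8 rows; each row is the pose to reach, as a shift and turn from the pose commanded when the call began, along the tool's axes at that moment; what a row does not reach only later rows make up. A row lasts 1/10 s, in which the tool goes at most 50 mm and 8.59 degrees, less where a joint would pass 70% of its speed; a pose out of reach is approached as far as the arm can. A call with a gripper value outside its range is refused whole. OPENING is the opening, from 0 (shut) to 1 (fully open), set as the call begins (- or left out, the last holds). The fingers move at their own pace and stop on an object; FORCE is the grip in N (left out, the last holds). Time passes only in rows, so rows that repeat a pose let the fingers close. It gives the time, the measured TCP pose, the force, the opening and the grip force at its end, in the units of the state.
- state(): the state, without advancing time (a new reading comes with each control period).
- grab_frame(name): name is "scene" or "top" or "wrist"; returns (picture, depth): 384x512x3 uint8, blue, green, red; 384x512 float32, m along the optical axis (not along the pixel's ray), 0 where there is no reading.
- camera_params(name): a dict with "fx", "fy", "cx", "cy" (pixels), "k1" (the pictures are not rectified: a ray, as slopes to the right and down, at radius r is drawn at 1 + k1 r^2 times it, then the intrinsics apply), "position" and "rotation" of the camera in the world. Camera axes: x right, y down, z forward; pixel columns grow to the right and rows downward; lengths in m; the calibration is good to about 2 mm. A picture is of the moment at which its call begins: read the wrist's pose just before it. camera_params takes no time and is no camera call; for the wrist camera it gives the pose at the moment of the call.
- hand_in(): hands the job in; it is judged then, once.
The state is a dict: "time": time; "joint_pos": joint angles; "qd": joint speeds; "joint_torque": joint torques, N m; "tcp_pos": TCP position; "tool_rot": TCP orientation; "ft_force": force on the tool from outside, world axes, zero at the start; "moment": the same for the moment, N m; "opening": opening from 0.0 (shut) to 1.0 (fully open); "grasp_force": force on a finger pad.
Only numpy, scipy, OpenCV 4.12 (cv2) and the standard library are available. Lean on these libraries where they do the work, as an engineer would, in place of code of your own. Each camera call takes 0.05 s, during which the arm holds its last target. There are 200 camera calls.

### The job

The cut in the clay slab is finished, so release the straightedge: without gripping or lifting anything, roll a fingertip round the knurled rim of the clamp nut to loosen it (counter-clockwise seen from above) by two full turns and never more than three, as it must stay well on its stud. Then push the steel strap back with a fingertip until its slot stops against the stud and its nose is clear of the wooden lath. Leave the lath and the slab lying where they are, and do not disturb the tools and things around.

Things in the scene. Friction and masses are not known exactly. Their poses are not given: they have to be found in the camera images.
- cutting_board: Plywood board with a strap clamp, fixed to the table, 282 x 280 x 12 mm thick. Origin on the axis of the clamp's upright stud, at table height; the board spans x = -192 to +90 mm, y = +-140 mm. x points from the clay slab to the heel block (x 44 to 84 mm, 35 mm high): the way the strap is pushed back; z up.
- nut_rim (a point): On the knurled nut's axis, mid-height of its rim: 62.5 mm above the table when tight, rising 3 mm a turn. Steel rim 50 mm in diameter, +-8 mm high about this point; below it a foot 24 mm in diameter goes 20 mm down into the strap. Free space 45 mm wide all round the rim above the strap. A fingertip pressed on with 5 to 10 N and drawn along the rim turns it.
- stud_top (a point): Top end of the threaded stud, 10 mm thick, on the nut's axis, 87 mm above the table.
- clamp_nut (a joint): Turn of the nut, rad: 0 tight (the start), growing counter-clockwise seen from above as it loosens; friction 0.03 N m, stays where left, no stop before 5 turns. Until about 1.7 turns its foot sits in a 5 mm deep seat across the strap and locks it. A small dark dimple on its top face, 17 mm off the axis, turns with it; on the board's +x side when tight.
- strap_nose (a point): Middle of the upright end face of the strap's nose, facing the board's -x, where a fingertip can push; 75 mm before the stud axis at the start. The strap is a dark steel bar 146 x 38 x 12 mm along the board's x, underside 35.5 mm above the table, resting on the lath. In front of the nose lies the bare slab, 10 mm below the strap's underside.
- clamp_strap (a joint): Travel of the strap, m: 0 clamping (as it starts), growing as it is pushed along the board's +x to its stop at 0.036. Friction about 2 N; it stays where it is left.
- lath: Wooden lath, 25 x 300 x 10 mm, the straightedge; loose, lying on the slab along the board's y under the strap's nose, its middle about 58 mm before the stud. Origin in the middle of its underside, length along its y.
- slab: Rolled clay slab, brown, 157 x 252 x 13 mm, loose on the board, its middle about 103 mm before the stud. Origin in the middle of its underside.
- needle_tool: Needle tool with a thin wooden handle, 167 mm long, 8 mm thick, loose on the front of the slab, lying roughly along the lath. To be left alone. Origin in the middle of its length.
- rolling_pin: Wooden rolling pin, 311 mm long, 43 mm thick, right of the board. To be left alone.
- tape_roll: Masking tape roll, 102 mm across, 24 mm high, left of the board. To be left alone.
- kitchen_timer: Round wind-up timer with a red upper half, 67 mm across, 44 mm high, left of the board. To be left alone.

How it is judged:
By the outcome, as a careful person would: the job done as asked, in the order asked, and still so for the second after the job is handed in, with the robot touching nothing.
It also fails if it takes over 67 s, if anything falls off the work surface, if the arm or the gripper's body presses on something with over 40 N, if the wrist force passes 120 N, or if a joint passes its speed limit or range.

## Working session

There is one attempt and no reset: what is moved stays moved. The work goes in short steps, Python scripts to look and compute and a shell command to move; the robot and the scene stay as the last step left them, time stands still between calls to the robot, and variables do not carry over. Pictures are saved under pics/ and viewed, at most 10 in all, crops included, and the job is handed in when it is done.

```bash
mkdir -p pics; ls
cat > h.py <<'E'
import numpy as np, cv2
from rig import state, grab_frame, camera_params, hand_in
def ray(cam,u,v):
    p=camera_params(cam) if isinstance(cam,str) else cam
    x=np.array([(u-p["cx"])/p["fx"],(v-p["cy"])/p["fy"]]);s=x.copy()
    for _ in range(20): s=x/(1+p["k1"]*(s@s))
    return np.array(p["position"]),np.array(p["rotation"])@np.r_[s,1]
def at_z(cam,u,v,z):
    o,d=ray(cam,u,v); return o+d*(z-o[2])/d[2]
def at_depth(cam,u,v,D):
    o,d=ray(cam,u,v); return o+d*D
E
python3 - <<'E'
from h import *
s=state(); print(s)
for n in("scene","top"):
    i,d=grab_frame(n); cv2.imwrite(f"pics/{n}0.png",i); np.save(f"pics/{n}0.npy",d)
    print(camera_params(n))
a=cv2.imread("pics/scene0.png");b=cv2.imread("pics/top0.png")
E
```

```text
pics
{'time': 0.0, 'joint_pos': array([-1.30130189e+00,  3.79384666e-01,  1.73477113e+00,  7.99007687e-06,
        1.02847858e+00, -3.33089279e-02]), 'qd': array([ 0.00046471, -0.00107626,  0.00064068,  0.00099857, -0.00236449,
       -0.00022938]), 'joint_torque': array([ 2.71294730e-04, -7.63743639e+01, -4.34362400e+01,  6.50679041e-02,
        4.24968009e-02, -1.05583222e-04]), 'tcp_pos': array([ 0.20862617, -0.66778593,  0.21330974]), 'tool_rot': array([-5.17633448e-04,  9.88560819e-01,  1.50821866e-01, -5.79697913e-05]), 'ft_force': array([-0.07451978,  0.53330097,  0.31715469]), 'moment': array([-0.01295628, -0.03264031, -0.04427244]), 'grasp_force': 0.0, 'opening': 1.0015368162753424}
{'fx': 482.4915535658133, 'fy': 482.4915535658133, 'cx': 256.9926232340982, 'cy': 188.59421031633843, 'k1': -0.2076459942401997, 'position': array([0.04939485, 0.94874204, 1.00221197]), 'rotation': array([ 0.0934437 , -0.20777334,  0.8778487 , -0.42128396])}
{'fx': 451.23793121860075, 'fy': 451.23793121860075, 'cx': 255.74152859925843, 'cy': 189.43835964580268, 'k1': -0.09560000644350528, 'position': array([ 0.32427248, -0.04258903,  1.71179516]), 'rotation': array([ 0.04269666, -0.70220104,  0.70886421, -0.05101197])}
```

Rotation is a quaternion; fixing the helper.

```bash
sed -i 's/np.array(p\["rotation"\])@/R.from_quat(np.roll(p["rotation"],-1)).as_matrix()@/; 1a from scipy.spatial.transform import Rotation as R' h.py; cat h.py | head -9
```

```text
import numpy as np, cv2
from scipy.spatial.transform import Rotation as R
from rig import state, grab_frame, camera_params, hand_in
def ray(cam,u,v):
    p=camera_params(cam) if isinstance(cam,str) else cam
    x=np.array([(u-p["cx"])/p["fx"],(v-p["cy"])/p["fy"]]);s=x.copy()
    for _ in range(20): s=x/(1+p["k1"]*(s@s))
    return np.array(p["position"]),R.from_quat(np.roll(p["rotation"],-1)).as_matrix()@np.r_[s,1]
def at_z(cam,u,v,z):
```

View pics/top0.png

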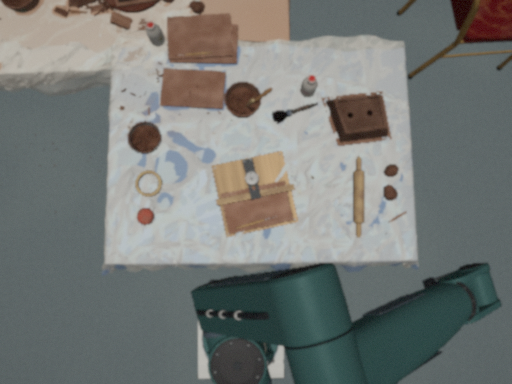

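View pics/scene0.png

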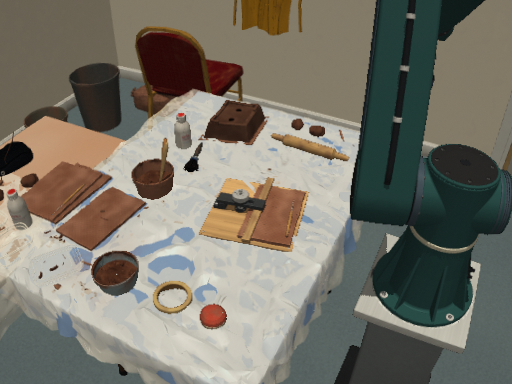

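Top view: nut at about (251,178), strap running (249,160)–(254,195), slab nearer the robot around (258,212), lath at row ~192. Scene view: nut at about (240,195), strap end at (217,202), nose at ~(265,205).

Run:
```python
from h import *
P={n:camera_params(n) for n in("top","scene")}
i=cv2.imread("pics/top0.png"); hsv=cv2.cvtColor(i,cv2.COLOR_BGR2HSV)
# nut: bright low-sat blob in the strap window
def blob(i,w,f):
    hsv=cv2.cvtColor(i,cv2.COLOR_BGR2HSV); m=np.zeros(i.shape[:2],np.uint8); x0,x1,y0,y1=w
    m[y0:y1,x0:x1]=f(hsv[y0:y1,x0:x1])*255
    n,l,s,c=cv2.connectedComponentsWithStats(m); k=1+np.argmax(s[1:,4]); return c[k],s[k]
f=lambda h:(h[...,1]<60)&(h[...,2]>110)
c,s=blob(i,(240,264,168,188),f); print("nut top",c,s,at_z(P["top"],*c,.0705))
g=lambda h:(h[...,2]<75)
m=((hsv[...,2]<85)*255).astype(np.uint8); m2=np.zeros_like(m); m2[150:205,238:268]=m[150:205,238:268]
ys,xs=np.nonzero(m2); print("dark",len(xs),xs.min(),xs.max(),ys.min(),ys.max())
pts=np.array([at_z(P["top"],x,y,.0475)[:2] for x,y in zip(xs,ys)]); v=cv2.fitLine(pts.astype(np.float32),cv2.DIST_HUBER,0,.001,.001).ravel(); print("strap dir",v,np.degrees(np.arctan2(v[1],v[0])))
# board+slab outline for yaw
m=((hsv[...,1]>70)&(hsv[...,0]<25)*1).astype(np.uint8)*255; m3=np.zeros_like(m); m3[145:242,205:302]=m[145:242,205:302]
q=np.argwhere(m3)[:,::-1]; W=np.array([at_z(P["top"],x,y,.015)[:2] for x,y in q]); r=cv2.minAreaRect((W*1000).astype(np.float32)); print("board",r)
j=cv2.imread("pics/scene0.png"); c2,s2=blob(j,(228,252,183,208),f); print("nut scene",c2,s2,at_z(P["scene"],*c2,.068))
cv2.imwrite("pics/c1.png",np.hstack([cv2.resize(i[140:245,200:305],(400,400),interpolation=cv2.INTER_CUBIC),cv2.resize(j[165:260,195:310],(400,400),interpolation=cv2.INTER_CUBIC)]))
```

```text
nut top [251.42352941 177.55294118] [245 169  14  17 170] [ 0.58743916 -0.04760065  0.0705    ]
dark 117 245 259 161 198
strap dir [ 0.977394    0.21142615  0.58414066 -0.04789144] 12.205941
board ((536.77783203125, -60.50868225097656), (272.9209899902344, 288.8644714355469), 11.836934089660645)
nut scene [239.90322581 193.79032258] [232 189  17  10 124] [ 0.5893407 -0.0482047  0.068    ]
```

View pics/c1.png

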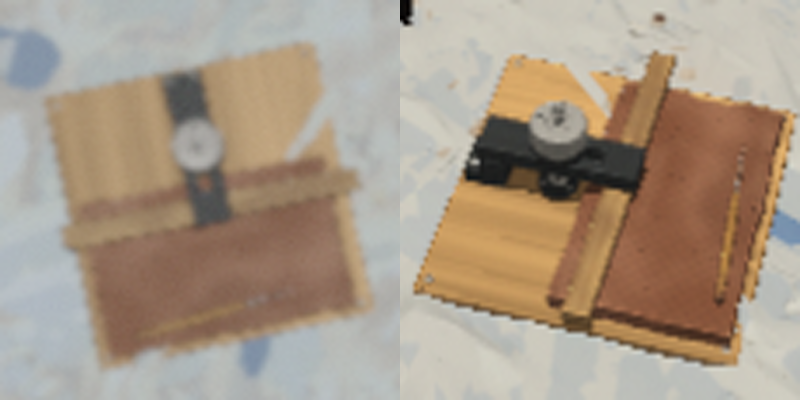

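The crops agree: the nut is at (0.588, -0.048) from both views, and the board's yaw is about 12° by both strap and outline. The board centre also comes out where it should be. The lath lies just under the nose, and the needle tool is on the front of the slab. Next I'll shut the fingers and move above the right side of the nut for a close look.

```bash
python3 -m creep '[[0.033,-0.027,0,0],[0.066,-0.054,0,0],[0.1,-0.081,0,0],[0.133,-0.108,0,0],[0.166,-0.135,0,0],[0.199,-0.161,0,0],[0.232,-0.188,0,0],[0.265,-0.215,0,0]]' 0 20
python3 -m creep '[[0.033,-0.027,0,0],[0.066,-0.054,0,0],[0.1,-0.081,0,0],[0.133,-0.108,0,0],[0.166,-0.135,0,0],[0.199,-0.161,0,0],[0.232,-0.188,0,2.5],[0.265,-0.215,0,5]]'
python3 -m creep '[[0,0,0,0],[0,0,0,0],[0,0,0,0]]'
python3 - <<'E'
from h import *
s=state(); p=camera_params("wrist"); i,d=grab_frame("wrist"); cv2.imwrite("pics/w1.png",i); np.save("pics/w1.npy",d)
import pickle; pickle.dump(p,open("pics/w1.p","wb")); print(s["tcp_pos"],s["tool_rot"],p["position"],p["fx"])
E
```

```text
time: 0.9
tcp_pos: [0.3981, -0.3823, 0.2138]
tool_rot: [-0.0, 0.989, 0.151, -0.0]
ft_force: [0.7, -1.1, 0.1]
opening: 0.331
grasp_force: 0.0
time: 1.7
tcp_pos: [0.587, -0.098, 0.2138]
tool_rot: [-0.0, 0.994, 0.107, -0.0]
ft_force: [0.9, -1.1, -1.0]
opening: 0.005
grasp_force: 0.0
time: 2.0
tcp_pos: [0.5858, -0.1002, 0.2137]
tool_rot: [-0.0, 0.994, 0.108, -0.0]
ft_force: [0.1, -0.4, 0.1]
opening: 0.007
grasp_force: 0.0
[ 0.58580599 -0.10020712  0.21367848] [-5.95772033e-05  9.94201292e-01  1.07534612e-01 -3.08233864e-04] [ 0.66749727 -0.08149542  0.38287367] 322.55886992219087
```

View pics/w1.png

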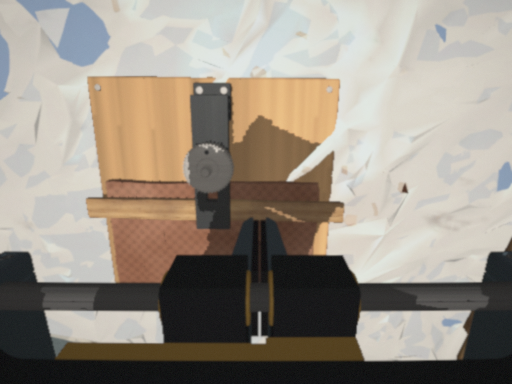

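Wrist view: nut top face is centred near (209,168) with the dimple at (207,152), i.e. the +x side. The strap nose edge is at row ~228 and the lath at rows 198–220. The shut fingers taper to a tip near (260,222).

Run:
```python
from h import *
import pickle
p=pickle.load(open("pics/w1.p","rb")); i=cv2.imread("pics/w1.png"); d=np.load("pics/w1.npy")
hsv=cv2.cvtColor(i,cv2.COLOR_BGR2HSV)
Z=np.full(d.shape,np.nan); X=np.zeros(d.shape+(3,))
for v in range(60,300):
    for u in range(80,350):
        if d[v,u]>0: X[v,u]=at_depth(p,u,v,d[v,u])
Z=X[...,2]
m=(abs(Z-.0705)<.006); m[:140]=0; m[195:]=0; m[:,:180]=0; m[:,240:]=0
q=np.argwhere(m)[:,::-1].astype(np.float32); h=cv2.convexHull(q); c,r=cv2.minEnclosingCircle(h); print("nut disc px",c,r,"z med",np.median(Z[m]),"world",at_z(p,*c,.0705),"mean",X[m].mean(0), "r mm",r/322*0.31)
m=abs(Z-.0475)<.004; m[:70]=0; m[240:]=0; m[:,:180]=0;m[:,245:]=0
w=X[m]; rr=cv2.minAreaRect((w[:,:2]*1000).astype(np.float32)); print("strap",rr, np.median(w[:,2]))
v0=[v for v in range(215,260) if (Z[v,240:285]>.18).sum()>5][0]
for v in (v0,v0+3,v0+8,v0+15,v0+25):
    k=np.nonzero(Z[v,225:300]>.12)[0]+225; print(v,k.min(),k.max(),X[v,k.min()],X[v,k.max()])
lath=abs(Z-.035)<.003; lath[:190]=0; lath[232:]=0; hm=lath&(hsv[...,2]>0); w=X[hm]; print("lath",cv2.minAreaRect((w[:,:2]*1000).astype(np.float32)))
```

```text
nut disc px (207.84764099121094, 167.45278930664062) 25.671945571899414 z med 0.07000193011990952 world [ 0.58823693 -0.04702033  0.0705    ] mean [ 0.58792117 -0.046977    0.06993896] r mm 0.024715227103381424
strap ((584.9618530273438, -47.131431579589844), (145.80218505859375, 38.411376953125), 11.860617637634277) 0.04585737307335974
217 251 268 [ 0.60098524 -0.09139059  0.21197139] [ 0.60317529 -0.10078155  0.21232453]
220 246 273 [ 0.60037757 -0.08879078  0.21641428] [ 0.60328559 -0.10352134  0.21567632]
225 242 277 [ 0.59972829 -0.0869912   0.22293294] [ 0.60351259 -0.10538877  0.22240447]
232 240 279 [ 0.60009525 -0.08640824  0.23314723] [ 0.60418355 -0.10569538  0.23289008]
242 236 283 [ 0.59953691 -0.08520986  0.24402702] [ 0.60365951 -0.10718931  0.24267442]
lath ((536.8455200195312, -57.5118408203125), (37.798133850097656, 296.8059997558594), 11.260952949523926)
```

The nut is at (0.588,-0.047) and the top-face height, radius and strap size all check out. The fingertip is ±16 mm along tool x and about ±9.7 mm along tool y at 17 mm above the tip. I'll go down beside the rim, then feel for contact.

```bash
python3 -m creep '[[0,0,0.03,0],[0,0,0.07,0],[0,0,0.11,0],[0,0,0.14,0],[0,0,0.161,0],[0,-0.008,0.161,0],[0,-0.014,0.161,0],[0,-0.014,0.161,0]]'
python3 -m creep '[[0,-0.002,0,0],[0,-0.003,0,0],[0,-0.003,0,0]]'
python3 -m creep '[[0,-0.001,0,0],[0,-0.0015,0,0],[0,-0.0015,0,0]]'
```

```text
time: 2.85
tcp_pos: [0.5838, -0.0857, 0.0544]
tool_rot: [0.0, 0.994, 0.108, 0.001]
ft_force: [0.0, -0.1, -0.3]
opening: 0.006
grasp_force: 0.0
time: 3.15
tcp_pos: [0.5836, -0.0834, 0.0539]
tool_rot: [0.0, 0.994, 0.108, 0.001]
ft_force: [-0.2, -4.2, 3.7]
opening: 0.006
grasp_force: 1.9
time: 3.45
tcp_pos: [0.5839, -0.0828, 0.054]
tool_rot: [0.001, 0.994, 0.108, 0.001]
ft_force: [2.5, -13.7, 6.8]
opening: 0.003
grasp_force: 6.7
```

Contact is made, at about 6 N/mm. I'll ease back 1 mm and try one drawn stroke, then retract, return and check the dimple.

```bash
cat > nut.py <<'E'
from h import *
import sys
s=state(); p=camera_params("wrist"); i,d=grab_frame("wrist")
z=float(sys.argv[1]); N=np.array([.588,-.047]); yaw=np.radians(11.9)
B=R.from_euler("z",yaw).as_matrix()
# polar sample of the nut's top face at height z: darkness per angle at 14..20 mm
Rm=R.from_quat(np.roll(p["rotation"],-1)).as_matrix(); g=cv2.cvtColor(i,cv2.COLOR_BGR2GRAY).astype(np.float32)
def px(X):
    c=Rm.T@(X-np.array(p["position"])); t=c[:2]/c[2]; t=t*(1+p["k1"]*(t@t)); return t[0]*p["fx"]+p["cx"],t[1]*p["fy"]+p["cy"]
A=np.arange(0,360,5); r=[]
for a in A:
    q=[px(np.r_[N,z]+B@[k*np.cos(np.radians(a)),k*np.sin(np.radians(a)),0]) for k in(.015,.017,.019)]
    r.append(np.mean([cv2.getRectSubPix(g,(2,2),(float(u),float(v))).mean() for u,v in q]))
r=np.array(r); o=np.argsort(r)[:5]; print("darkest deg",[(int(A[k]),int(r[k])) for k in o],"median",np.median(r))
c=px(np.r_[N,z]); print("nut px",c,"tcp",s["tcp_pos"].round(4),"t",s["time"])
if len(sys.argv)>2:
    u,v=map(int,c); cv2.imwrite(sys.argv[2],cv2.resize(i[max(v-60,0):v+60,max(u-80,0):u+80],(640,480),interpolation=cv2.INTER_CUBIC))
E
python3 -m creep '[[0,0.001,0,0],[0.007,0.001,0,0],[0.014,0.001,0,0],[0.021,0.001,0,0],[0.027,0.001,0,0]]'
python3 -m creep '[[0,0.007,0,0],[-0.014,0.007,0,0],[-0.027,0.007,0,0],[-0.027,0.007,0,0]]'
python3 nut.py 0.0712 pics/n1.png
```

```text
time: 3.95
tcp_pos: [0.6099, -0.0774, 0.0535]
tool_rot: [0.0, 0.994, 0.108, 0.001]
ft_force: [-0.4, -8.2, 5.0]
opening: 0.003
grasp_force: 3.8
time: 4.35
tcp_pos: [0.5813, -0.0896, 0.0524]
tool_rot: [-0.0, 0.994, 0.107, -0.001]
ft_force: [-0.3, -0.2, -0.1]
opening: 0.001
grasp_force: 0.0
darkest deg [(185, 23), (200, 23), (195, 23), (170, 23), (205, 23)] median 113.68266
nut px (np.float64(181.69304359119275), np.float64(233.742683786395)) tcp [ 0.5813 -0.0896  0.0524] t 4.35
```

View pics/n1.png

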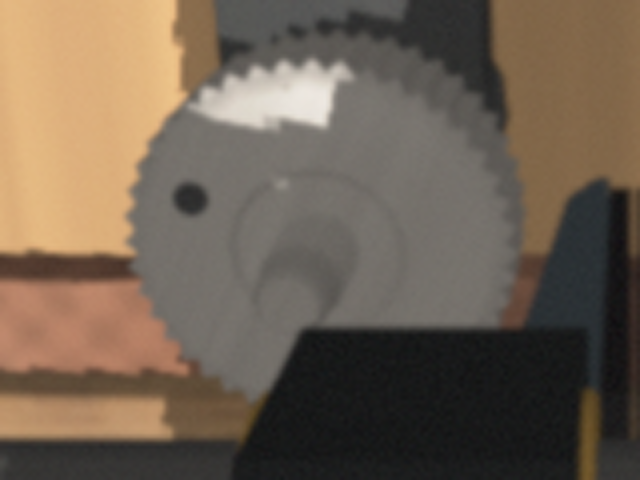

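The dimple moved from +x to the upper left, about 62° counter-clockwise, so the stroke turned the nut without slip. Next I'll do a closed 8-row stroke and measure the angle numerically.

```bash
python3 - <<'E'
s=open("nut.py").read()
a=s.index("A=np.arange"); b=s.index("c=px(np.r_[N,z])")
s=s[:a]+'''A=np.arange(-60,130,3); r=[]
for a in A:
    q=[px(np.r_[N,z]+B@[k*np.cos(np.radians(a)),k*np.sin(np.radians(a)),0]) for k in(.016,.017,.018)]
    r.append(np.mean([cv2.getRectSubPix(g,(2,2),(float(u),float(v))).mean() for u,v in q]))
r=np.array(r); k=r<65; print("dimple deg",A[k],"min",r.min().round(),"median",np.median(r).round())
'''+s[b:]
open("nut.py","w").write(s)
E
python3 nut.py 0.0712
python3 -m creep '[[0,-0.007,0,0],[0.007,-0.007,0,0],[0.014,-0.007,0,0],[0.021,-0.007,0,0],[0.027,-0.007,0,0],[0.027,0,0,0],[0.013,0,0,0],[0,0,0,0]]'
python3 nut.py 0.0716
```

```text
dimple deg [66 69 72] min 51.0 median 115.0
nut px (np.float64(181.56309529806356), np.float64(235.7288262288364)) tcp [ 0.5826 -0.0895  0.0528] t 4.4
time: 5.25
tcp_pos: [0.5825, -0.0894, 0.0525]
tool_rot: [-0.0, 0.994, 0.108, -0.0]
ft_force: [0.3, 0.6, -0.5]
opening: 0.006
grasp_force: 0.0
dimple deg [] min 105.0 median 116.0
nut px (np.float64(181.67782190468895), np.float64(236.155789074138)) tcp [ 0.5825 -0.0894  0.0525] t 5.25
```

```bash
python3 -m creep '[[0,-0.007,0,0],[0.007,-0.007,0,0],[0.014,-0.007,0,0],[0.021,-0.007,0,0],[0.027,-0.007,0,0],[0.027,0,0,0],[0.013,0,0,0],[0,0,0,0]]' | head -2
python3 -m creep '[[0,-0.007,0,0],[0.007,-0.007,0,0],[0.014,-0.007,0,0],[0.021,-0.007,0,0],[0.027,-0.007,0,0],[0.027,0,0,0],[0.013,0,0,0],[0,0,0,0]]' | head -2
python3 -m creep '[[0,-0.007,0,0],[0.007,-0.007,0,0],[0.014,-0.007,0,0],[0.021,-0.007,0,0],[0.027,-0.007,0,0],[0.027,0,0,0],[0.013,0,0,0],[0,0,0,0]]' | head -2
python3 nut.py 0.073
python3 -m creep '[[0,-0.007,0,0],[0.007,-0.007,0,0],[0.014,-0.007,0,0],[0.021,-0.007,0,0],[0.027,-0.007,0,0]]'
python3 -m creep '[[0,0.007,0,0],[-0.014,0.007,0,0],[-0.027,0.007,0,0]]' | head -2
python3 nut.py 0.0737 pics/n2.png
```

```text
time: 6.1
tcp_pos: [0.5825, -0.0894, 0.0526]
time: 6.9
tcp_pos: [0.5823, -0.0893, 0.0526]
time: 7.7
tcp_pos: [0.5822, -0.0893, 0.0526]
dimple deg [] min 98.0 median 115.0
nut px (np.float64(181.22136523554298), np.float64(236.76686266331225)) tcp [ 0.5822 -0.0893  0.0526] t 7.7
time: 8.25
tcp_pos: [0.61, -0.0773, 0.0535]
tool_rot: [0.001, 0.994, 0.108, 0.001]
ft_force: [0.9, -11.6, 1.7]
opening: 0.008
grasp_force: 5.9
time: 8.55
tcp_pos: [0.5825, -0.0893, 0.0526]
dimple deg [69 72] min 52.0 median 115.0
nut px (np.float64(180.91239950851377), np.float64(237.81503079880707)) tcp [ 0.5825 -0.0893  0.0526] t 8.55
```

View pics/n2.png

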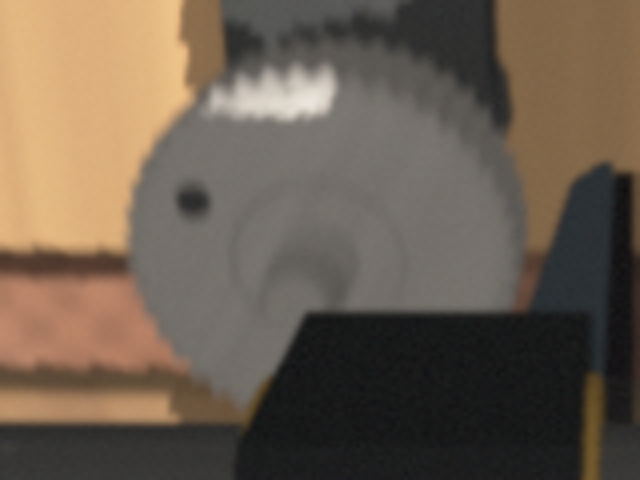

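The dimple is at about 70° again. Six strokes of ~72° make 430°, and I'll cross-check that with the nut's rise from depth. Then five more, slightly lighter, strokes.

```bash
cat > hz.py <<'E'
from h import *
p=camera_params("wrist"); i,d=grab_frame("wrist"); z=[]
for v in range(214,232,2):
    for u in range(145,205,2):
        if d[v,u]>0:
            X=at_depth(p,u,v,d[v,u])
            if np.hypot(X[0]-.588,X[1]+.047)<.022: z.append(X[2])
print("nut top z",np.median(z),len(z))
E
python3 hz.py
python3 -m creep '[[0,-0.0065,0,0],[0.007,-0.0065,0,0],[0.014,-0.0065,0,0],[0.021,-0.0065,0,0],[0.027,-0.0065,0,0],[0.027,0,0,0],[0.013,0,0,0],[0,0,0,0]]' | head -2
python3 -m creep '[[0,-0.0065,0,0],[0.007,-0.0065,0,0],[0.014,-0.0065,0,0],[0.021,-0.0065,0,0],[0.027,-0.0065,0,0],[0.027,0,0,0],[0.013,0,0,0],[0,0,0,0]]' | head -2
python3 nut.py 0.076; python3 hz.py
python3 -m creep '[[0,-0.0065,0,0],[0.007,-0.0065,0,0],[0.014,-0.0065,0,0],[0.021,-0.0065,0,0],[0.027,-0.0065,0,0],[0.027,0,0,0],[0.013,0,0,0],[0,0,0,0]]' | head -2
python3 -m creep '[[0,-0.0065,0,0],[0.007,-0.0065,0,0],[0.014,-0.0065,0,0],[0.021,-0.0065,0,0],[0.027,-0.0065,0,0],[0.027,0,0,0],[0.013,0,0,0],[0,0,0,0]]'
python3 nut.py 0.0765; python3 hz.py
```

```text
nut top z 0.0735898954377529 269
time: 9.45
tcp_pos: [0.5826, -0.0894, 0.0526]
time: 10.25
tcp_pos: [0.5823, -0.0894, 0.0526]
dimple deg [] min 111.0 median 115.0
nut px (np.float64(179.61662523808752), np.float64(239.4165224969399)) tcp [ 0.5823 -0.0894  0.0526] t 10.25
nut top z 0.07472023325218592 270
time: 11.15
tcp_pos: [0.5825, -0.0894, 0.0526]
time: 11.95
tcp_pos: [0.5823, -0.0894, 0.0526]
tool_rot: [-0.0, 0.994, 0.107, -0.0]
ft_force: [-0.4, -0.5, -0.5]
opening: 0.005
grasp_force: 0.0
dimple deg [] min 94.0 median 115.0
nut px (np.float64(179.4524548101887), np.float64(239.87671806193418)) tcp [ 0.5823 -0.0894  0.0526] t 11.95
nut top z 0.07601582753801504 270
```

The rise agrees: 3.6 mm at 430°, and about 6.0 mm (roughly 2.0 turns) now. One more stroke gives margin and puts the dimple back in view.

```bash
python3 -m creep '[[0,-0.0065,0,0],[0.007,-0.0065,0,0],[0.014,-0.0065,0,0],[0.021,-0.0065,0,0],[0.027,-0.0065,0,0],[0.027,0,0,0],[0.013,0,0,0],[0,0,0,0]]' | head -2
python3 nut.py 0.0771 pics/n3.png; python3 hz.py
```

```text
time: 12.85
tcp_pos: [0.5825, -0.0894, 0.0526]
dimple deg [60 63 66] min 51.0 median 115.0
nut px (np.float64(179.1273622262363), np.float64(240.84889933274349)) tcp [ 0.5825 -0.0894  0.0526] t 12.85
nut top z 0.0766320035553065 268
```

View pics/n3.png

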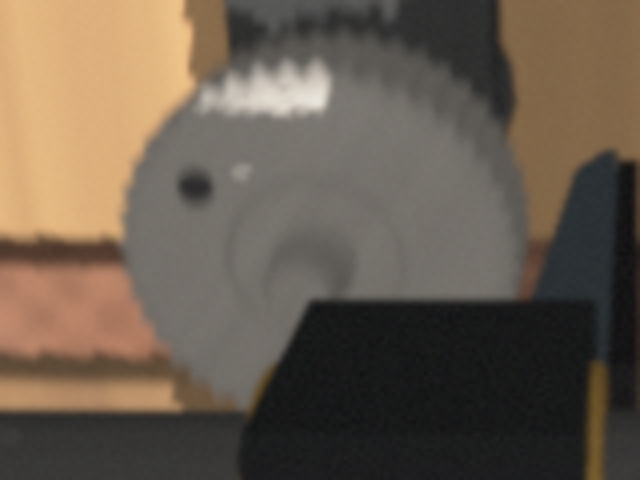

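The dimple is at about 63° and the rise is 6.6 mm, so the nut has turned about 2.17 turns: past two and well below three. Now over the nut side to the nose. I'll descend in front of it with the tip at z ≈ 0.041, above the lath top at 0.035.

```bash
python3 -m creep '[[0,0,-0.03,0],[0,0,-0.06,0],[-0.035,-0.005,-0.06,0],[-0.07,-0.025,-0.06,0],[-0.087,-0.041,-0.06,0],[-0.087,-0.041,-0.06,0]]'
python3 -m creep '[[0,0,0.03,0],[0,0,0.06,0],[0,0,0.0715,0],[0,0,0.0715,0]]'
```

```text
time: 13.55
tcp_pos: [0.4874, -0.067, 0.1127]
tool_rot: [-0.0, 0.994, 0.108, -0.001]
ft_force: [1.0, -0.0, -1.7]
opening: -0.001
grasp_force: 0.0
time: 13.95
tcp_pos: [0.4899, -0.068, 0.0403]
tool_rot: [-0.0, 0.994, 0.107, -0.001]
ft_force: [0.4, 0.5, 0.8]
opening: 0.007
grasp_force: 0.0
```

```bash
python3 -m creep '[[0.004,0,-0.001,0],[0.008,0,-0.001,0],[0.012,0,-0.001,0],[0.016,0,-0.001,0],[0.02,0,-0.001,0],[0.02,0,-0.001,0]]'
python3 -m creep '[[0.004,0,0,0],[0.008,0,0,0],[0.012,0,0,0],[0.016,0,0,0],[0.019,0,0,0],[0.019,0,0,0]]'
```

```text
time: 14.55
tcp_pos: [0.5107, -0.0636, 0.0427]
tool_rot: [0.0, 0.994, 0.108, 0.0]
ft_force: [0.9, 0.7, -1.0]
opening: 0.002
grasp_force: 0.0
time: 15.15
tcp_pos: [0.529, -0.0596, 0.0424]
tool_rot: [0.0, 0.994, 0.108, 0.0]
ft_force: [-0.2, -0.5, -0.9]
opening: 0.006
grasp_force: 0.0
```

The force reads near zero, so I need to check whether the strap actually moved.

Run:
```python
from h import *
i,d=grab_frame("wrist"); j,e=grab_frame("scene")
cv2.imwrite("pics/v1.png",np.hstack([cv2.resize(i,(400,300)),cv2.resize(j[165:260,195:310],(400,300),interpolation=cv2.INTER_CUBIC)]))
```

```text
(no output)
```

View pics/v1.png

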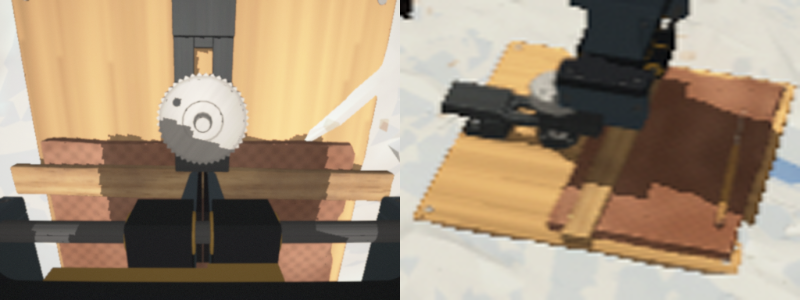

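The wrist view shows the strap slid back: its slot now shows behind the nut and its nose is nearly off the lath. The scene view shows the strap's tail past the heel. I'll push on to the stop.

```bash
python3 -m creep '[[0.002,0,0,0],[0.004,0,0,0],[0.005,0,0,0],[0.005,0,0,0]]'
python3 -m creep '[[0.001,0,0,0],[0.0015,0,0,0],[0.0015,0,0,0]]'
```

```text
time: 15.65
tcp_pos: [0.5322, -0.0587, 0.0422]
tool_rot: [-0.0, 0.994, 0.108, -0.001]
ft_force: [-7.9, -4.2, 7.0]
opening: 0.005
grasp_force: 4.8
time: 15.95
tcp_pos: [0.5324, -0.0586, 0.0421]
tool_rot: [-0.0, 0.994, 0.108, -0.003]
ft_force: [-17.3, -8.4, 13.1]
opening: 0.008
grasp_force: 9.1
```

The force rises sharply, as it should at the stop. I'll back off, lift clear and measure the strap and lath.

```bash
python3 -m creep '[[-0.004,0,0,0],[-0.012,0,0,0],[-0.012,0,-0.03,0],[-0.012,0,-0.07,0],[-0.012,0,-0.11,0],[-0.012,0,-0.15,0],[-0.02,0.03,-0.17,0]]'
python3 -m creep '[[0,0.04,0,0],[0,0.05,0,0],[0,0.05,0,0],[0,0.05,0,0]]' | head -2
python3 - <<'E'
from h import *
p=camera_params("wrist"); i,d=grab_frame("wrist"); cv2.imwrite("pics/w2.png",i); cv2.imwrite("pics/s2.png",grab_frame("scene")[0])
X=np.zeros(d.shape+(3,))
for v in range(d.shape[0]):
    for u in range(d.shape[1]):
        if d[v,u]>0: X[v,u]=at_depth(p,u,v,d[v,u])
b=R.from_euler("z",-11.9,degrees=True).as_matrix(); L=(X-[.588,-.047,0])@b.T; ok=d>0
def ext(z,t,x0,x1,y0,y1,n):
    m=ok&(abs(L[...,2]-z)<t)&(L[...,0]>x0)&(L[...,0]<x1)&(abs(L[...,1]-(y0+y1)/2)<(y1-y0)/2); w=L[m]*1000
    print(n,m.sum(),np.percentile(w[:,:2],[1,99],axis=0).round(1).tolist(),"z",np.median(w[:,2]).round(1))
ext(.0465,.004,-.1,.13,-.025,.025,"strap")
ext(.035,.003,-.08,-.035,-.16,.16,"lath")
ext(.025,.003,-.2,-.075,-.14,.14,"slab")
ext(.0765,.003,-.03,.03,-.03,.03,"nut top")
E
```

```text
time: 16.65
tcp_pos: [0.5228, -0.0907, 0.2159]
tool_rot: [0.0, 0.994, 0.109, 0.002]
ft_force: [0.4, -0.3, -0.5]
opening: 0.002
grasp_force: 0.0
time: 17.05
tcp_pos: [0.5318, -0.1401, 0.2118]
strap 2687 [[-39.2, -18.3], [92.3, 19.0]] z 45.9
lath 2595 [[-71.2, -146.2], [-46.7, 146.2]] z 32.5
slab 10694 [[-180.8, -116.3], [-75.9, 125.5]] z 22.7
nut top 2222 [[-24.5, -22.5], [21.7, 23.9]] z 76.5
```

View pics/w2.png

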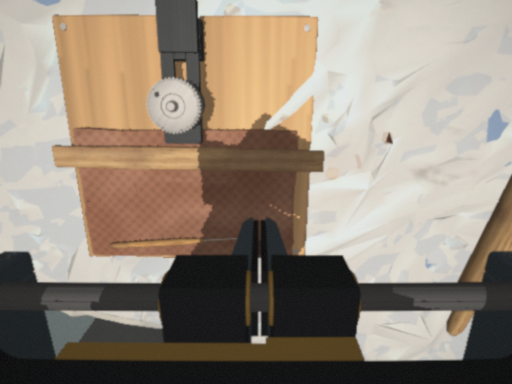

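The strap's nose is at -39 mm, which is the full 36 mm travel, and it is clear of the lath (-71 to -47 mm, unmoved). The nut is at about 2.2 turns with its dimple at (156,94), unchanged. The slab and needle tool lie as before, and the robot touches nothing.

```bash
python3 -c "
from rig import hand_in; print(hand_in())"
```

```text
the job is handed in; nothing more can be done
None
```

The job is handed in: the nut is loosened about 2.2 turns and the strap is pushed back to its stop (36 mm), its nose clear of the lath, with the lath and slab still in place.

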